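# Tip the sugar lumps into the sugar bowl

## Robot

A 6-joint arm with a two-finger parallel gripper is mounted at the origin on the work surface. World frame = base frame: x ahead of the robot, y to its left, z up, the work surface at z = 0. Lengths are in mm, angles in rad, forces in N, time in s.
With the tool pointing down it reaches from about 400 to 925 mm from the base axis. Payload 12.5 kg.
Tool frame: the origin (TCP) lies midway between the tips of the shut fingers; the grasp point (between the pads) lies 19 mm behind it; z points along the fingers, y is the direction in which the jaws open and shut (so a half turn about z gives the same grasp; the last joint's range is limited). The gripper opens to 95 mm and grips with 3 to 60 N. Pads are 20 mm wide; open, the fingers measure 119 mm over their backs; the gripper's body (75 mm by 180 mm) begins 59 mm behind the grasp point.
Start: joints at [-1.443, 0.491, 1.559, -0, 1.092, -0.106], TCP at [144.819, -608.008, 214.661] pointing down, gripper open.
Joint ranges: [-3.1, 3.1], [-0.84, 2.19], [0.05, 2.79], [-1.13, 4.28], [0.06, 2.93], [-2.69, 2.69]. Speed limits (rad/s): [2.22, 2.22, 2.79, 3.14, 3.14, 3.14].

## Interface

Orientations are given as [roll, pitch, yaw] about the fixed x, y, z axes, in that order (R = Rz(yaw) Ry(pitch) Rx(roll)).
In Python, from cell import * gives the robot as it stands. The module is installed in compiled form; this text tells all that it offers.
- The arm moves only by the tool carry_out, never from a script. Its argument "moves" is a list of rows, each an object of numbers: "dx", "dy", "dz": the shift along the tool's x, y, z in m; "twist": the turn about the tool's z in degrees. A call has 1 to 5 rows; each row is the pose to reach, as a shift and turn from the pose commanded when the call began, along the tool's axes at that moment; what a row does not reach only later rows make up. A row lasts 1/10 s, in which the tool goes at most 50 mm and 8.59 degrees, less where a joint would pass 70% of its speed; a pose out of reach is approached as far as the arm can. A call with a gripper value outside its range is refused whole. "grip" is the finger opening in m, from 0 to 0.0951, set as the call begins (left out, the last holds). The fingers move at their own pace and stop on an object; the grip force is fixed at half the most. Time passes only in rows, so rows that repeat a pose let the fingers close. It gives the time, the measured TCP pose, the force and the opening at its end, in the units of the state.
- state(): the state, without advancing time (a new reading comes with each control period).
- read_camera(name): name is "side" or "top"; returns (picture, depth): 400x640x3 uint8, red, green, blue; 400x640 float32, mm along the optical axis (not along the pixel's ray), 0 where there is no reading.
- camera_info(name): a dict with "mtx" (3x3 intrinsics, pixels), "dist_coeffs" ([k1, k2, p1, p2, k3] as OpenCV has them; the pictures are not rectified), "R" (3x3) and "t" (3): a world point X has camera coordinates R X + t. Camera axes: x right, y down, z forward; pixel columns grow to the right and rows downward; lengths in mm; the calibration is good to about 2 mm. A picture is of the moment at which its call begins. camera_info takes no time and is no camera call.
- job_done(): hands the job in, once; it reports no verdict.
The state is a dict: "t": time; "joints": joint angles; "qvel": joint speeds; "tau": joint torques, N m; "eef_pos": TCP position; "tcp_rot": TCP orientation; "ft_force": force on the tool from outside, world axes, zero at the start; "moment": the same for the moment, N m; "opening": opening from 0.0 (shut) to 1.0 (fully open).
Only numpy, scipy, OpenCV 4.12 (cv2) and the standard library are available. Lean on these libraries where they do the work, as an engineer would, in place of code of your own. Each camera call takes 0.05 s, during which the arm holds its last target. There are 200 camera calls.

## Task

Pick up the wide flared steel dosing cup by its walnut handle, tip it over the sugar bowl so that both sugar lumps fall into the bowl, then stand the empty cup upright on the marble again, about where it stood. Leave the bowl standing where it is.

Things in the scene. Friction and masses are not known exactly. Their poses are not given: they have to be found in the camera images.
- dosing_cup: Wide flared steel cup, 116 mm across the rim, 48 at the foot, 46 high, wall 3, 0.18 kg, open on top, upright, holding the lumps. Origin: centre of underside; z up. Level walnut bar handle along own -x (roughly towards the robot): 16 mm wide, 14 thick, 51 to 146 mm from the axis, middle line 41 mm up. Tipped about 75 degrees to either side, it lets the lumps roll out. Not the empty 46 mm scoop.
- sugar_bowl: Round glazed ceramic sugar bowl, open on top, 128 mm across the rim, 60 mm high, wall 5 mm, 0.4 kg, loose. Origin at the centre of its underside, own z up. It stands on the other side (left or right) of the middle of the slab from the dosing cup. The small handled espresso cup of the same glaze is not it.
- lump1: Roughly round pale sugar lump, about 21 mm across, 10 g. Origin at its centre. Starts on the floor of the dosing cup, about 14 mm above the marble.
- lump2: A second such sugar lump, beside the first in the dosing cup. Origin at its centre.

How it is judged (in metres and radians):
On the way, in this order (a step that is already met when the one before it is completed fails the run):
1. the dosing cup is lifted with both lumps still in it (height (world z) of dosing_cup above 0.03 m and angle between dosing_cup's own z axis and vertical below 0.5 rad and distance between each of lump1, lump2 and dosing_cup below 0.06 m), for 0.1 s.
2. the cup is tipped over the bowl (angle between dosing_cup's own z axis and vertical above 0.7 rad and horizontal distance between dosing_cup and sugar_bowl below 0.14 m).
3. both lumps lie in the bowl (horizontal distance between each of lump1, lump2 and sugar_bowl below 0.055 m and z of each of lump1, lump2 in the frame of sugar_bowl below 0.05 m), for 0.2 s.
At the end, for the whole second after the job is handed in: Both lumps lie inside the sugar bowl (within 55 mm of its axis, below its rim); the bowl stands upright within 30 mm of its starting place; the dosing cup stands at rest and upright (within 10 degrees) on the marble, within 50 mm of where it started (all of step 3 and distance of sugar_bowl from where it was at the start of the episode below 0.03 m and angle between each of sugar_bowl, dosing_cup's own z axis and vertical below 0.17 rad and distance of dosing_cup from where it was at the start of the episode below 0.05 m and height (world z) of dosing_cup below 0.01 m and linear speed of dosing_cup below 0.02 m/s); the robot touches nothing.
It fails at once if the sugar bowl is knocked over (angle between sugar_bowl's own z axis and vertical above 0.6 rad).
It also fails if it takes over 48 s, if anything falls off the work surface, if the arm or the gripper's body presses on something with over 40 N, if the wrist force passes 120 N, or if a joint passes its speed limit or range.

## Working session

There is one attempt and no reset: what is moved stays moved. The work goes in short steps, Python scripts to look and compute and a tool call to move; the robot and the scene stay as the last step left them, time stands still between calls to the robot, and variables do not carry over. Pictures are saved under pics/ and viewed, about 8 in all and at most 12, crops included, and the job is handed in when it is done.

Besides the shell and the picture viewer there is one more tool, called after "Call:" as a command line: name --argument value ..., lists and objects as JSON in quotes. carry_out: Moves the arm, as the interface text tells. Its arguments: {"type":"object","properties":{"moves":{"type":"array","items":{"type":"object","properties":{"dx":{"type":"number"},"dy":{"type":"number"},"dz":{"type":"number"},"twist":{"type":"number"}}}},"grip":{"type":"number"}},"required":["moves"]}

```bash
mkdir -p pics; cat > h.py <<'E'
from cell import *
import numpy as np, cv2
def ray(cam,uv):
    c=camera_info(cam);R=np.array(c["R"]);t=np.array(c["t"]).ravel()
    p=cv2.undistortPoints(np.array([[uv]],float),np.array(c["mtx"]),np.array(c["dist_coeffs"])).ravel()
    return -R.T@t, R.T@np.array([p[0],p[1],1.])
def onplane(cam,uv,z):
    o,d=ray(cam,uv); return o+d*(z-o[2])/d[2]
def cloud(cam,D):
    c=camera_info(cam);R=np.array(c["R"]);t=np.array(c["t"]).ravel()
    v,u=np.mgrid[:400,:640]
    p=cv2.undistortPoints(np.stack([u,v],-1).reshape(-1,1,2).astype(float),np.array(c["mtx"]),np.array(c["dist_coeffs"])).reshape(400,640,2)
    P=np.dstack([p*D[...,None],D]); return (P-t)@R
E
python3 - <<'E'
from h import *
for n in("side","top"):
    p,d=read_camera(n);cv2.imwrite(f"pics/{n}0.png",p[...,::-1]);np.save(f"{n}0.npy",d)
    c=camera_info(n);R=np.array(c["R"]);print(n,-R.T@np.array(c["t"]).ravel(),R[2])
a=cv2.imread("pics/side0.png");b=cv2.imread("pics/top0.png")
print(state())
E
```

```text
side [ 457.78864854 -560.82474776  388.59564257] [ 0.20060827  0.81828885 -0.53866472]
top [428.64369158 -18.51137033 864.53509584] [ 0.1930444   0.02442347 -0.98088601]
{'t': 0.1, 'joints': array([-1.44259048e+00,  4.91493023e-01,  1.55938150e+00,  4.96322615e-06,
        1.09168575e+00, -1.05586644e-01]), 'qvel': array([ 7.69994178e-04, -1.58509577e-03, -7.42606197e-04, -6.22215395e-05,
       -7.21657391e-04, -6.38166765e-06]), 'tau': array([ 3.34340999e-03, -6.13621402e+01, -2.58603609e+01,  6.94226939e-02,
        4.70230391e-02, -6.50087600e-05]), 'eef_pos': array([ 144.79753617, -607.7823802 ,  214.12648097]), 'tcp_rot': array([-3.14063088e+00, -1.06355805e-04,  2.33790149e-01]), 'ft_force': array([0.13361698, 0.8623683 , 0.16094051]), 'moment': array([-0.02508548, -0.01702675, -0.00746963]), 'opening': 0.9985403437782581}
```

View pics/top0.png

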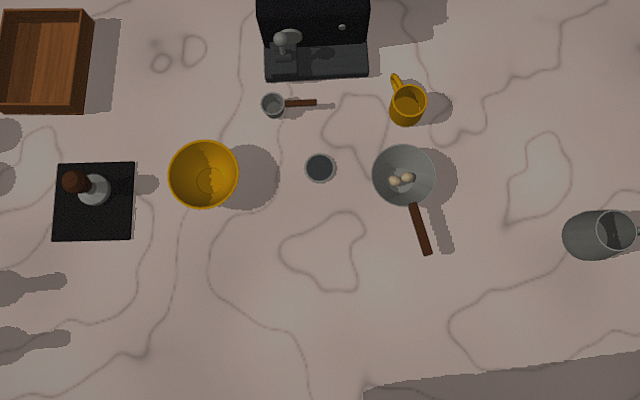

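View pics/side0.png

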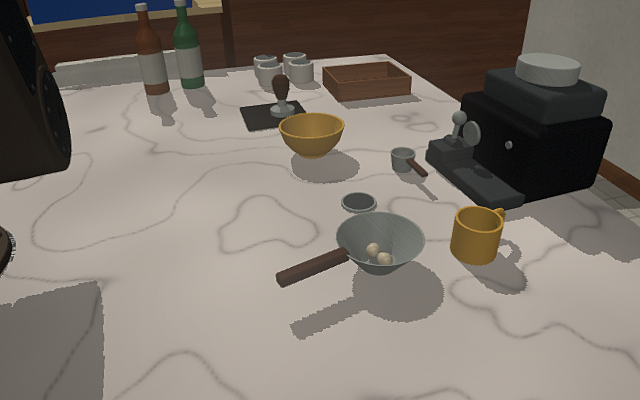

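Top view: the bowl is at about (203,174), the cup's rim at (404,175), and its handle runs from (412,205) to (428,253). The side view agrees. The moves can't tilt the tool, so tipping has to come from the cup pivoting in the pads about the jaw axis, gripped near the end of the handle.

```bash
python3 - <<'E'
from h import *
p=cv2.imread("pics/top0.png");hsv=cv2.cvtColor(p,cv2.COLOR_BGR2HSV)
# bowl: saturated yellow; handle: brown
m=cv2.inRange(hsv,(12,150,60),(35,255,255));m[:,300:]=0
c=max(cv2.findContours(m,0,2)[0],key=cv2.contourArea);x,y,w,h=cv2.boundingRect(c);print("bowl box",x,y,w,h)
# top-seen rim from depth
D=np.load("top0.npy");C=cloud("top",D)
def rim(box,z0,z1):
    s=C[box[1]:box[3],box[0]:box[2]].reshape(-1,3);s=s[(s[:,2]>z0)&(s[:,2]<z1)]
    q,r=cv2.minEnclosingCircle(s[:,:2].astype(np.float32));return q,r,len(s)
print("bowl rim",rim((155,130,250,220),50,68))
print("cup rim",rim((365,135,445,203),38,54))
m=cv2.inRange(hsv,(0,90,20),(14,255,140));m[:200]=0;m[265:]=0;m[:,:395]=0;m[:,445:]=0
c=max(cv2.findContours(m,0,2)[0],key=cv2.contourArea);r=cv2.minAreaRect(c);b=cv2.boxPoints(r);b=b[np.argsort(b[:,1])];print(b)
a=onplane("top",b[:2].mean(0),48);e=onplane("top",b[2:].mean(0),48);print("handle inner,end",a,e,np.degrees(np.arctan2(a[1]-e[1],a[0]-e[0])))
cc=onplane("top",(404,175),46);print("cup ray",cc, "bowl ray",onplane("top",(203.5,174),60))
for n,b in [("lowcup",(300,148,340,188)),("mach",(255,0,370,82)),("pitcher",(560,205,640,262)),("box",(0,5,95,115)),("tamper",(55,165,115,210)),("mug",(385,70,430,128)),("scoop",(258,90,320,120))]:
    s=C[b[1]:b[3],b[0]:b[2]].reshape(-1,3);s=s[s[:,2]>6];print(n,s.min(0).round(),s.max(0).round())
E
```

```text
bowl box 0 9 83 97
bowl rim ((629.1173095703125, 209.3205108642578), 63.92238998413086, 943)
cup rim ((635.5824584960938, -141.77210998535156), 57.96291732788086, 780)
[[415.78436 201.16599]
 [407.2741  203.86435]
 [432.21356 252.98111]
 [423.7033  255.67947]]
handle inner,end [ 585.48490546 -155.52073713   48.        ] [ 496.30950423 -181.77442928   48.        ] 16.404697245444627
cup ray [ 634.94969425 -143.55254594   46.        ] bowl ray [628.70040971 207.37193389  60.        ]
lowcup [429. -19.   6.] [683.  33. 865.]
mach [429. -83.   6.] [927. 119. 865.]
pitcher [ 429. -545.    6.] [580. -19. 865.]
box [429. -19.   6.] [962. 631. 865.]
tamper [429. -19.   6.] [657. 504. 865.]
mug [ 429. -184.    6.] [833. -19. 865.]
scoop [429. -19.   6.] [795. 118. 865.]
```

Call:
carry_out --moves '[{"dx": 0.45,"dy": -0.332,"dz": 0.05,"twist": -3},{"dx": 0.45,"dy": -0.332,"dz": 0.05,"twist": -3},{"dx": 0.45,"dy": -0.332,"dz": 0.05,"twist": -3},{"dx": 0.45,"dy": -0.332,"dz": 0.05,"twist": -3},{"dx": 0.45,"dy": -0.332,"dz": 0.05,"twist": -3}]' --grip 0.05

```text
t: 0.6
eef_pos: [306.3, -416.1, 192.1]
tcp_rot: [-3.141, 0.0, 0.286]
ft_force: [1.4, -0.6, -0.3]
opening: 0.638
```

Call:
carry_out --moves '[{"dx": 0.25,"dy": -0.165,"dz": 0.09},{"dx": 0.25,"dy": -0.165,"dz": 0.09},{"dx": 0.25,"dy": -0.165,"dz": 0.09},{"dx": 0.25,"dy": -0.165,"dz": 0.09},{"dx": 0.25,"dy": -0.165,"dz": 0.09}]'

```text
schema error: expected keys dx, dy, dz, twist
```

Call:
carry_out --moves '[{"dx": 0},{"dx": 0}]'

```text
schema error: expected keys dx, dy, dz, twist
```

Call:
carry_out --moves '[{"dx": 0.25,"dy": -0.165,"dz": 0.09,"twist": 0},{"dx": 0.25,"dy": -0.165,"dz": 0.09,"twist": 0},{"dx": 0.25,"dy": -0.165,"dz": 0.09,"twist": 0},{"dx": 0.25,"dy": -0.165,"dz": 0.09,"twist": 0},{"dx": 0.25,"dy": -0.165,"dz": 0.09,"twist": 0}]'

```text
t: 1.1
eef_pos: [460.9, -233.2, 119.8]
tcp_rot: [3.142, 0.0, 0.286]
ft_force: [0.3, -0.4, 0.4]
opening: 0.527
```

Call:
carry_out --moves '[{"dx": 0,"dy": 0,"dz": 0,"twist": 0},{"dx": 0,"dy": 0,"dz": 0,"twist": 0}]'

```text
t: 1.3
eef_pos: [460.3, -233.9, 120.0]
tcp_rot: [-3.141, 0.001, 0.289]
ft_force: [-0.3, -0.3, 0.7]
opening: 0.526
```

Call:
carry_out --moves '[{"dx": 0.04,"dy": -0.027,"dz": 0.01,"twist": 0},{"dx": 0.058,"dy": -0.039,"dz": 0.03,"twist": 0},{"dx": 0.058,"dy": -0.039,"dz": 0.06,"twist": 0},{"dx": 0.058,"dy": -0.039,"dz": 0.096,"twist": 0},{"dx": 0.058,"dy": -0.039,"dz": 0.096,"twist": 0}]'

```text
t: 1.8
eef_pos: [502.5, -181.5, 21.6]
tcp_rot: [-3.138, 0.004, 0.285]
ft_force: [-0.3, 0.9, 0.7]
opening: 0.526
```

```bash
cat > look.py <<'E'
from h import *
import sys
k=sys.argv[1];s=state();print(s["t"],s["eef_pos"].round(1),s["tcp_rot"].round(3),s["opening"],s["ft_force"].round(1))
ims=[read_camera(n)[0][...,::-1] for n in("side","top")]
a=ims[0];b=ims[1]
if len(sys.argv)>2: x,y=map(int,sys.argv[2:4]); a=a[y:y+280,x:x+400]; x,y=map(int,sys.argv[4:6]); b=b[y:y+280,x:x+400]
else: a=cv2.resize(a,(400,250));b=cv2.resize(b,(400,250))
cv2.imwrite(f"pics/{k}.png",np.hstack([a,b]))
E
python3 look.py grasp 200 100 240 60
```

```text
1.8 [ 502.5 -181.5   21.6] [-3.138  0.004  0.285] 0.5255880856299332 [-0.3  0.9  0.7]
```

View pics/grasp.png

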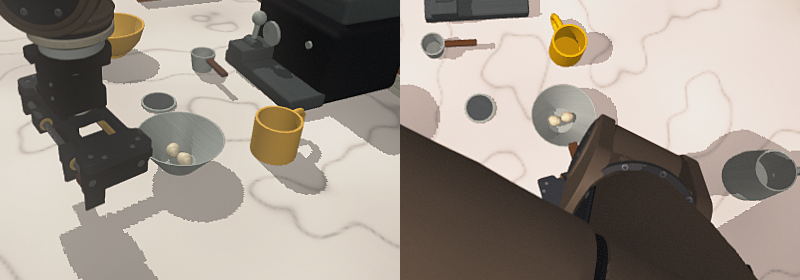

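The fingers straddle the handle end, and both lumps are in the cup. Next I close the gripper and lift a little to see how firm the pivot is.

Call:
carry_out --moves '[{"dx": 0,"dy": 0,"dz": 0,"twist": 0},{"dx": 0,"dy": 0,"dz": 0,"twist": 0},{"dx": 0,"dy": 0,"dz": 0,"twist": 0},{"dx": 0,"dy": 0,"dz": 0,"twist": 0},{"dx": 0,"dy": 0,"dz": 0,"twist": 0}]' --grip 0.0

```text
t: 2.4
eef_pos: [504.7, -181.1, 24.8]
tcp_rot: [3.141, -0.0, 0.286]
ft_force: [-0.8, 1.1, 0.3]
opening: 0.168
```

Call:
carry_out --moves '[{"dx": 0,"dy": 0,"dz": -0.01,"twist": 0},{"dx": 0,"dy": 0,"dz": -0.02,"twist": 0},{"dx": 0,"dy": 0,"dz": -0.035,"twist": 0},{"dx": 0,"dy": 0,"dz": -0.05,"twist": 0},{"dx": 0,"dy": 0,"dz": -0.05,"twist": 0}]'

```text
t: 2.9
eef_pos: [505.4, -181.4, 76.6]
tcp_rot: [3.139, -0.002, 0.286]
ft_force: [0.4, -0.1, -2.3]
opening: 0.163
```

```bash
python3 look.py lift 200 100 240 60
```

```text
2.9 [ 505.4 -181.4   76.6] [ 3.139e+00 -2.000e-03  2.860e-01] 0.16270740370496012 [ 0.4 -0.1 -2.3]
```

View pics/lift.png

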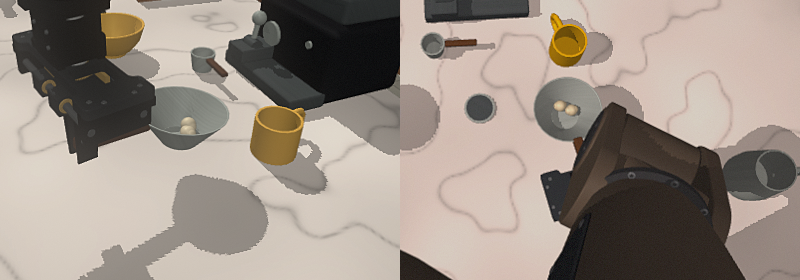

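Call:
carry_out --moves '[{"dx": 0,"dy": 0,"dz": -0.02,"twist": 0},{"dx": 0,"dy": 0,"dz": -0.05,"twist": 0},{"dx": 0,"dy": 0,"dz": -0.09,"twist": 0},{"dx": 0,"dy": 0,"dz": -0.13,"twist": 0},{"dx": 0,"dy": -0.01,"dz": -0.16,"twist": 0}]'

```text
t: 3.5
eef_pos: [502.0, -172.0, 236.0]
tcp_rot: [3.141, -0.0, 0.285]
ft_force: [-0.4, 0.2, -2.2]
opening: 0.163
```

Call:
carry_out --moves '[{"dx": 0,"dy": -0.02,"dz": -0.02,"twist": 0},{"dx": 0.01,"dy": -0.05,"dz": -0.03,"twist": 0},{"dx": 0.03,"dy": -0.085,"dz": -0.03,"twist": 0},{"dx": 0.05,"dy": -0.12,"dz": -0.03,"twist": 0},{"dx": 0.07,"dy": -0.155,"dz": -0.03,"twist": 0}]'

```text
t: 4.0
eef_pos: [525.0, -1.5, 263.8]
tcp_rot: [-3.141, 0.001, 0.286]
ft_force: [0.3, -0.7, -2.6]
opening: 0.163
```

Call:
carry_out --moves '[{"dx": 0.02,"dy": -0.035,"dz": 0,"twist": 0},{"dx": 0.04,"dy": -0.07,"dz": 0,"twist": 0},{"dx": 0.06,"dy": -0.105,"dz": 0,"twist": 0},{"dx": 0.075,"dy": -0.14,"dz": 0,"twist": 0},{"dx": 0.085,"dy": -0.16,"dz": 0,"twist": 0}]'

```text
t: 4.5
eef_pos: [561.2, 177.0, 263.2]
tcp_rot: [-3.141, 0.002, 0.288]
ft_force: [-0.7, -0.7, -2.2]
opening: 0.167
```

```bash
python3 look.py over 120 0 60 60
```

```text
4.5 [561.2 177.  263.2] [-3.141e+00  2.000e-03  2.880e-01] 0.16736463059446358 [-0.7 -0.7 -2.2]
```

View pics/over.png

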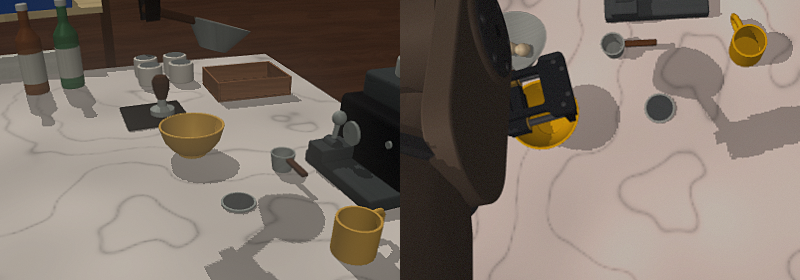

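The cup is over the bowl with both lumps, drooping 10–15°. I'll measure the droop from the handle points in the side depth image, and see whether a slightly wider commanded opening eases the grip.

```bash
cat > tilt.py <<'E'
from h import *
p,d=read_camera("side");C=cloud("side",d);s=state()
u=np.array([np.cos(s["tcp_rot"][2]),np.sin(s["tcp_rot"][2])]);o=s["eef_pos"]
hsv=cv2.cvtColor(p,cv2.COLOR_RGB2HSV)
Q=C-np.array([o[0],o[1],o[2]+19]);a=Q[...,:2]@u;b=Q[...,:2]@np.array([-u[1],u[0]])
near=(d>0)&(abs(b)<75)&(a>-30)&(a<230)&(Q[...,2]<60)&(Q[...,2]>-230)
h=near&(abs(b)<14)&(a>14)&(hsv[...,1]>90)&(hsv[...,2]<170)
c=near&(a>10)&(hsv[...,1]<60)&(hsv[...,2]>60)&(C[...,2]>75)
print(s["t"],o.round(1),s["opening"].round(4),s["ft_force"].round(1))
for n,m in(("handle",h),("cup",c)):
    if m.sum()<8: print(n,m.sum());continue
    X=np.c_[a[m],Q[...,2][m]];v,_=np.linalg.eigh(np.cov(X.T))[1][:,1],0
    v=v*np.sign(v[0]) ;print(n,m.sum(),"droop",np.degrees(np.arctan2(-v[1],v[0])).round(1),"mean",X.mean(0).round(),"lo",X[:,1].min().round(),"far",X[:,0].max().round())
E
python3 tilt.py
```

```text
Traceback (most recent call last):
  File "tilt.py", line 9, in <module>
    print(s["t"],o.round(1),s["opening"].round(4),s["ft_force"].round(1))
                            ^^^^^^^^^^^^^^^^^^
AttributeError: 'float' object has no attribute 'round'
```

Call:
carry_out --moves '[{"dx": 0,"dy": 0,"dz": 0,"twist": 0},{"dx": 0,"dy": 0,"dz": 0,"twist": 0}]' --grip 0.0145

```text
t: 4.85
eef_pos: [561.5, 173.5, 264.1]
tcp_rot: [3.141, 0.001, 0.285]
ft_force: [-0.6, 0.2, -2.1]
opening: 0.163
```

```bash
python3 tilt.py
```

```text
Traceback (most recent call last):
  File "tilt.py", line 9, in <module>
    print(s["t"],o.round(1),s["opening"].round(4),s["ft_force"].round(1))
                            ^^^^^^^^^^^^^^^^^^
AttributeError: 'float' object has no attribute 'round'
```

```bash
sed -i 's/s\["opening"\].round(4)/round(s["opening"],4)/' tilt.py; python3 tilt.py
```

```text
4.95 [561.6 173.5 264.4] 0.17 [ 0.6 -0.9 -1.5]
handle 366 droop 81.2 mean [ 48. -44.] lo -230.0 far 136.0
cup 983 droop 30.3 mean [103. -51.] lo -85.0 far 185.0
```

```bash
sed -i "s/^h=.*/h=near\&(abs(b)<14)\&(a>14)\&(hsv[...,1]>90)\&(hsv[...,2]<170)\&(hsv[...,0]<13)\&(C[...,2]>75)/" tilt.py; python3 tilt.py
```

```text
5.0 [561.6 173.7 264.5] 0.1693 [ 0.1 -0.3 -2.3]
handle 251 droop 18.0 mean [ 44. -18.] lo -33.0 far 79.0
cup 982 droop 33.0 mean [103. -51.] lo -85.0 far 183.0
```

Call:
carry_out --moves '[{"dx": 0,"dy": -0.014,"dz": 0,"twist": 0},{"dx": 0,"dy": -0.014,"dz": 0,"twist": 0}]' --grip 0.0154

```text
t: 5.2
eef_pos: [557.1, 189.0, 264.5]
tcp_rot: [-3.141, -0.0, 0.287]
ft_force: [0.2, 0.1, -2.3]
opening: 0.166
```

```bash
python3 tilt.py
```

```text
5.25 [557.3 188.7 264.4] 0.1649 [-0.5  0.3 -2. ]
handle 266 droop 18.2 mean [ 44. -18.] lo -33.0 far 78.0
cup 946 droop 30.9 mean [103. -51.] lo -84.0 far 185.0
```

Call:
carry_out --moves '[{"dx": 0,"dy": 0,"dz": -0.02,"twist": 0},{"dx": 0,"dy": 0,"dz": -0.05,"twist": 0},{"dx": 0,"dy": 0,"dz": -0.08,"twist": 0},{"dx": 0,"dy": 0,"dz": -0.09,"twist": 0},{"dx": 0,"dy": 0,"dz": -0.09,"twist": 0}]'

```text
t: 5.75
eef_pos: [557.8, 188.0, 355.2]
tcp_rot: [3.141, -0.002, 0.286]
ft_force: [0.2, -0.9, -2.3]
opening: 0.164
```

```bash
python3 tilt.py
```

```text
5.8 [557.4 187.9 353.7] 0.1621 [ 0.7  0.5 -2. ]
handle 1
cup 0
```

Call:
carry_out --moves '[{"dx": 0,"dy": 0,"dz": 0.04,"twist": 0},{"dx": 0,"dy": 0,"dz": 0.09,"twist": 0},{"dx": 0,"dy": 0,"dz": 0.09,"twist": 0}]'

```text
t: 6.1
eef_pos: [554.5, 187.2, 257.4]
tcp_rot: [-3.141, 0.013, 0.286]
ft_force: [-0.1, -0.3, -2.4]
opening: 0.165
```

```bash
python3 tilt.py
```

```text
6.15 [556.1 187.5 261.3] 0.1669 [-0.5 -0.  -1.9]
handle 247 droop 35.3 mean [ 39. -36.] lo -84.0 far 69.0
cup 1203 droop 41.5 mean [ 86. -83.] lo -122.0 far 146.0
```

Call:
carry_out --moves '[{"dx": -0.01,"dy": 0,"dz": -0.02,"twist": 0},{"dx": -0.02,"dy": 0,"dz": -0.05,"twist": 0},{"dx": -0.025,"dy": 0,"dz": -0.07,"twist": 0},{"dx": -0.025,"dy": 0,"dz": -0.075,"twist": 0},{"dx": -0.025,"dy": 0,"dz": -0.075,"twist": 0}]'

```text
t: 6.65
eef_pos: [534.0, 181.0, 341.0]
tcp_rot: [3.141, -0.003, 0.286]
ft_force: [-0.3, 0.2, -2.8]
opening: 0.167
```

Call:
carry_out --moves '[{"dx": 0,"dy": 0,"dz": 0.04,"twist": 0},{"dx": 0,"dy": 0,"dz": 0.09,"twist": 0},{"dx": 0,"dy": 0,"dz": 0.09,"twist": 0}]'

```text
t: 6.95
eef_pos: [531.0, 180.2, 243.5]
tcp_rot: [-3.141, 0.012, 0.286]
ft_force: [-0.9, -0.5, -2.3]
opening: 0.16
```

```bash
python3 tilt.py; python3 look.py j2 120 0 60 60
```

```text
7.0 [532.7 180.6 247.2] 0.1671 [-0.4 -0.1 -2. ]
handle 220 droop 44.5 mean [ 34. -42.] lo -67.0 far 58.0
cup 1294 droop 49.2 mean [ 73. -97.] lo -140.0 far 130.0
7.0 [532.7 180.6 247.2] [-3.141  0.007  0.286] 0.16709952538616737 [-0.4 -0.1 -2. ]
```

View pics/j2.png

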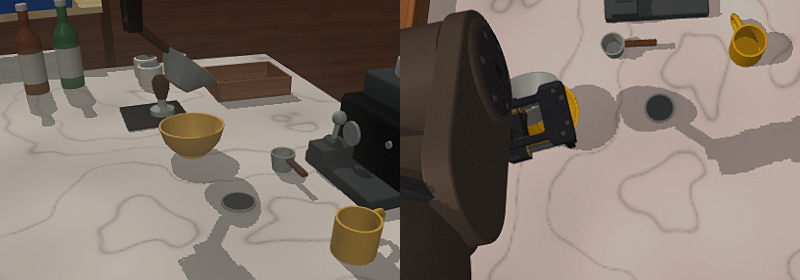

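Vertical jolts are tipping the cup: it now droops about 50° with the lumps still in. Next jolt goes back and down, square to the cup's arm.

Call:
carry_out --moves '[{"dx": 0.015,"dy": 0,"dz": -0.015,"twist": 0},{"dx": 0.035,"dy": 0,"dz": -0.035,"twist": 0},{"dx": 0.06,"dy": 0,"dz": -0.055,"twist": 0},{"dx": 0.075,"dy": 0,"dz": -0.068,"twist": 0},{"dx": 0.08,"dy": 0,"dz": -0.07,"twist": 0}]'

```text
t: 7.6
eef_pos: [612.2, 203.9, 323.2]
tcp_rot: [3.141, -0.006, 0.286]
ft_force: [-0.2, 0.4, -1.5]
opening: 0.166
```

Call:
carry_out --moves '[{"dx": -0.035,"dy": 0,"dz": 0.035,"twist": 0},{"dx": -0.07,"dy": 0,"dz": 0.07,"twist": 0},{"dx": -0.07,"dy": 0,"dz": 0.07,"twist": 0}]'

```text
t: 7.9
eef_pos: [535.8, 182.1, 245.0]
tcp_rot: [-3.141, 0.013, 0.286]
ft_force: [-0.4, 1.1, -2.8]
opening: 0.168
```

```bash
python3 tilt.py
```

```text
7.95 [540.  183.  248.2] 0.1679 [ 0.8  0.7 -0.4]
handle 159 droop 52.4 mean [ 29. -50.] lo -72.0 far 45.0
cup 1420 droop 49.3 mean [  57. -109.] lo -153.0 far 135.0
```

Call:
carry_out --moves '[{"dx": 0.015,"dy": 0,"dz": -0.01,"twist": 0},{"dx": 0.035,"dy": 0,"dz": -0.025,"twist": 0},{"dx": 0.06,"dy": 0,"dz": -0.042,"twist": 0},{"dx": 0.075,"dy": 0,"dz": -0.048,"twist": 0},{"dx": 0.08,"dy": 0,"dz": -0.05,"twist": 0}]'

```text
t: 8.45
eef_pos: [622.0, 206.7, 301.5]
tcp_rot: [3.141, -0.004, 0.286]
ft_force: [-1.3, 0.4, -1.7]
opening: 0.164
```

Call:
carry_out --moves '[{"dx": -0.045,"dy": 0,"dz": 0.02,"twist": 0},{"dx": -0.08,"dy": 0,"dz": 0.05,"twist": 0},{"dx": -0.08,"dy": 0,"dz": 0.05,"twist": 0}]'

```text
t: 8.75
eef_pos: [536.9, 182.3, 246.0]
tcp_rot: [-3.141, 0.01, 0.286]
ft_force: [1.2, 0.5, -1.0]
opening: 0.169
```

```bash
python3 tilt.py; python3 look.py j4 120 0 60 60
```

```text
8.8 [540.7 183.1 248.6] 0.1677 [ 0.9  0.3 -0.3]
handle 141 droop 58.5 mean [ 28. -53.] lo -74.0 far 44.0
cup 1431 droop 61.4 mean [  50. -111.] lo -157.0 far 103.0
8.8 [540.7 183.1 248.6] [-3.141e+00  3.000e-03  2.860e-01] 0.1676817590008375 [ 0.9  0.3 -0.3]
```

View pics/j4.png

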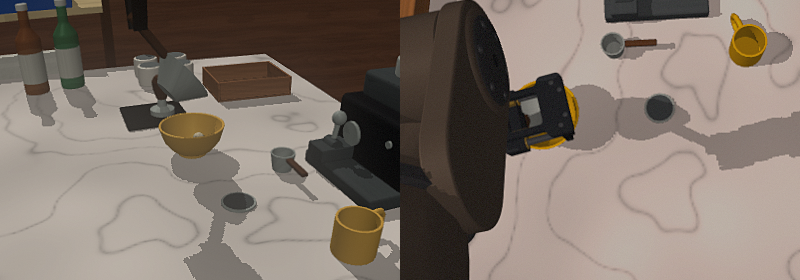

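At least one lump is in the bowl (pale spot at (197,134), side crop). I'll jolt once more to be sure of the second, then look.

Call:
carry_out --moves '[{"dx": 0.015,"dy": 0,"dz": -0.01,"twist": 0},{"dx": 0.035,"dy": 0,"dz": -0.015,"twist": 0},{"dx": 0.055,"dy": 0,"dz": -0.025,"twist": 0},{"dx": 0.07,"dy": 0,"dz": -0.03,"twist": 0},{"dx": 0.075,"dy": 0,"dz": -0.03,"twist": 0}]'

```text
t: 9.4
eef_pos: [617.5, 205.4, 280.7]
tcp_rot: [3.141, -0.004, 0.286]
ft_force: [-0.7, 0.1, -2.0]
opening: 0.165
```

Call:
carry_out --moves '[{"dx": -0.047,"dy": 0,"dz": 0.015,"twist": 0},{"dx": -0.07,"dy": 0,"dz": 0.03,"twist": 0},{"dx": -0.07,"dy": 0,"dz": 0.03,"twist": 0}]'

```text
t: 9.7
eef_pos: [545.4, 184.5, 248.4]
tcp_rot: [-3.141, 0.003, 0.286]
ft_force: [0.9, 0.4, -0.7]
opening: 0.163
```

```bash
python3 tilt.py
```

```text
9.75 [547.5 184.9 249.6] 0.166 [-0.1  0.  -1.8]
handle 163 droop 58.9 mean [ 27. -50.] lo -72.0 far 45.0
cup 1448 droop 61.4 mean [  52. -109.] lo -156.0 far 103.0
```

Call:
carry_out --moves '[{"dx": -0.005,"dy": 0,"dz": -0.04,"twist": 0},{"dx": -0.02,"dy": 0.02,"dz": -0.08,"twist": 0},{"dx": -0.04,"dy": 0.06,"dz": -0.1,"twist": 0},{"dx": -0.06,"dy": 0.1,"dz": -0.1,"twist": 0},{"dx": -0.08,"dy": 0.14,"dz": -0.1,"twist": 0}]'

```text
t: 10.25
eef_pos: [511.6, 26.8, 351.2]
tcp_rot: [3.14, -0.004, 0.287]
ft_force: [1.1, 0.1, -1.9]
opening: 0.169
```

Call:
carry_out --moves '[{"dx": -0.01,"dy": 0.04,"dz": 0,"twist": 0},{"dx": -0.01,"dy": 0.08,"dz": 0,"twist": 0},{"dx": -0.01,"dy": 0.12,"dz": 0,"twist": 0},{"dx": -0.01,"dy": 0.16,"dz": 0,"twist": 0},{"dx": -0.01,"dy": 0.175,"dz": 0,"twist": 0}]'

```text
t: 10.75
eef_pos: [552.2, -146.0, 349.9]
tcp_rot: [3.14, -0.001, 0.284]
ft_force: [0.5, 0.3, -1.5]
opening: 0.168
```

```bash
python3 look.py out 120 0 60 60
```

```text
10.75 [ 552.2 -146.   349.9] [ 3.14e+00 -1.00e-03  2.84e-01] 0.16761747759123194 [ 0.5  0.3 -1.5]
```

View pics/out.png

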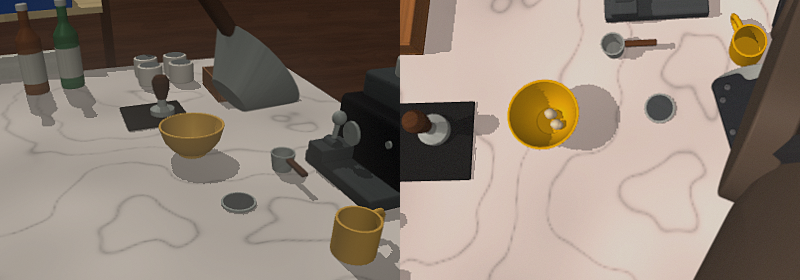

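The picture shows both lumps in the bowl at about (550,112) and (557,123) in the right half, and the bowl looks unmoved. Now the cup has to stand again. I land it slightly short of its place, clear of the mug, and pull back while lowering so that contact with the marble turns it upright.

Call:
carry_out --moves '[{"dx": 0.005,"dy": 0.005,"dz": 0.03,"twist": 0},{"dx": 0.015,"dy": 0.01,"dz": 0.07,"twist": 0},{"dx": 0.025,"dy": 0.02,"dz": 0.11,"twist": 0},{"dx": 0.029,"dy": 0.02,"dz": 0.14,"twist": 0},{"dx": 0.029,"dy": 0.02,"dz": 0.16,"twist": 0}]'

```text
t: 11.35
eef_pos: [584.4, -152.1, 187.5]
tcp_rot: [-3.14, 0.001, 0.287]
ft_force: [-0.5, 0.2, -2.0]
opening: 0.163
```

Call:
carry_out --moves '[{"dx": 0,"dy": 0,"dz": 0.005,"twist": 0},{"dx": 0,"dy": 0,"dz": 0.005,"twist": 0}]'

```text
t: 11.55
eef_pos: [584.4, -152.7, 184.7]
tcp_rot: [-3.141, 0.0, 0.287]
ft_force: [0.4, -0.9, -1.2]
opening: 0.165
```

```bash
sed -i 's/C\[...,2\]>75/C[...,2]>8/g' tilt.py; python3 tilt.py
```

```text
11.6 [ 584.7 -153.   185.6] 0.1661 [ 0.9 -0.5 -0.3]
handle 0
cup 2781 droop 71.8 mean [  49. -101.] lo -155.0 far 100.0
```

Call:
carry_out --moves '[{"dx": 0,"dy": 0,"dz": 0.02,"twist": 0},{"dx": 0,"dy": 0,"dz": 0.032,"twist": 0},{"dx": -0.004,"dy": 0,"dz": 0.038,"twist": 0},{"dx": -0.008,"dy": 0,"dz": 0.04,"twist": 0}]'

```text
t: 12.0
eef_pos: [576.1, -155.8, 144.4]
tcp_rot: [-3.142, 0.0, 0.286]
ft_force: [0.0, -0.3, -1.6]
opening: 0.165
```

Call:
carry_out --moves '[{"dx": -0.01,"dy": 0,"dz": 0.007,"twist": 0},{"dx": -0.02,"dy": 0,"dz": 0.014,"twist": 0},{"dx": -0.034,"dy": 0,"dz": 0.02,"twist": 0},{"dx": -0.046,"dy": 0,"dz": 0.026,"twist": 0},{"dx": -0.058,"dy": 0,"dz": 0.034,"twist": 0}]'

```text
t: 12.5
eef_pos: [520.3, -172.7, 110.8]
tcp_rot: [3.14, -0.002, 0.286]
ft_force: [2.2, 0.4, 1.8]
opening: 0.165
```

```bash
python3 tilt.py; python3 look.py set1 200 100 240 60
```

```text
12.55 [ 518.2 -172.7  109.5] 0.1679 [-2.6 -3.2  4.4]
handle 3
cup 2925 droop 31.4 mean [ 98. -87.] lo -119.0 far 157.0
12.55 [ 518.2 -172.7  109.5] [-3.141e+00  1.000e-03  2.850e-01] 0.1678825271558844 [-2.6 -3.2  4.4]
```

View pics/set1.png

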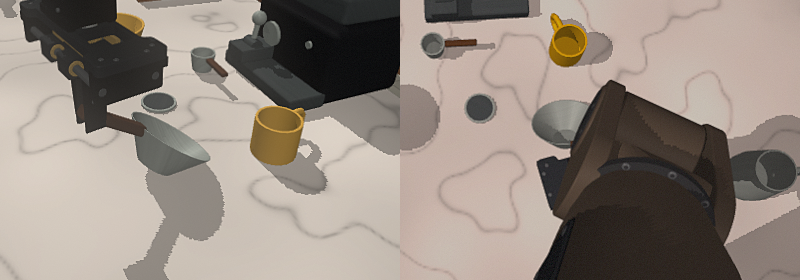

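Call:
carry_out --moves '[{"dx": -0.01,"dy": 0,"dz": 0.006,"twist": 0},{"dx": -0.018,"dy": 0,"dz": 0.014,"twist": 0},{"dx": -0.026,"dy": 0,"dz": 0.024,"twist": 0},{"dx": -0.034,"dy": 0,"dz": 0.034,"twist": 0},{"dx": -0.042,"dy": 0,"dz": 0.045,"twist": 0}]'

```text
t: 13.15
eef_pos: [480.0, -184.3, 64.8]
tcp_rot: [3.141, -0.001, 0.286]
ft_force: [1.3, -1.6, 0.6]
opening: 0.166
```

Call:
carry_out --moves '[{"dx": -0.005,"dy": 0,"dz": 0.011,"twist": 0},{"dx": -0.01,"dy": 0,"dz": 0.022,"twist": 0},{"dx": -0.013,"dy": 0,"dz": 0.032,"twist": 0},{"dx": -0.015,"dy": 0,"dz": 0.038,"twist": 0},{"dx": -0.015,"dy": 0,"dz": 0.038,"twist": 0}]'

```text
t: 13.65
eef_pos: [465.5, -188.1, 26.6]
tcp_rot: [-3.141, 0.001, 0.286]
ft_force: [-0.3, -1.0, 1.0]
opening: 0.162
```

```bash
python3 look.py set2 150 100 240 60
```

```text
13.65 [ 465.5 -188.1   26.6] [-3.141e+00  1.000e-03  2.860e-01] 0.16204007570057172 [-0.3 -1.   1. ]
```

View pics/set2.png

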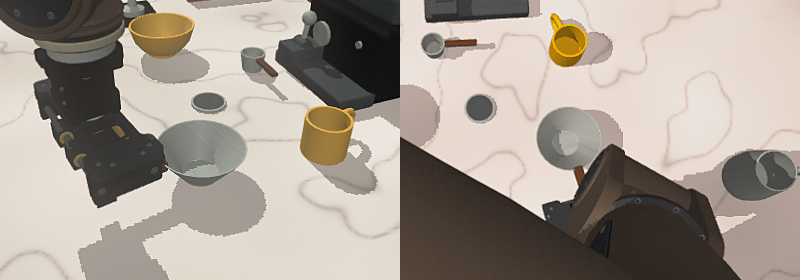

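The cup is nearly upright and empty. I slide it forward to its place, lower it the last 2 mm and let go.

Call:
carry_out --moves '[{"dx": 0.01,"dy": 0.001,"dz": 0,"twist": 0},{"dx": 0.022,"dy": 0.002,"dz": 0,"twist": 0},{"dx": 0.034,"dy": 0.004,"dz": 0,"twist": 0},{"dx": 0.039,"dy": 0.004,"dz": 0.001,"twist": 0},{"dx": 0.039,"dy": 0.004,"dz": 0.003,"twist": 0}]'

```text
t: 14.25
eef_pos: [506.1, -180.9, 24.6]
tcp_rot: [3.14, -0.002, 0.287]
ft_force: [1.1, -0.5, 2.6]
opening: 0.161
```

Call:
carry_out --moves '[{"dx": 0,"dy": 0,"dz": 0,"twist": 0},{"dx": 0,"dy": 0,"dz": 0,"twist": 0},{"dx": 0,"dy": 0,"dz": 0,"twist": 0},{"dx": 0,"dy": 0,"dz": 0,"twist": 0},{"dx": 0,"dy": 0,"dz": 0,"twist": 0}]' --grip 0.045

```text
t: 14.75
eef_pos: [504.5, -181.2, 24.5]
tcp_rot: [3.142, 0.0, 0.286]
ft_force: [0.3, -0.2, 0.1]
opening: 0.465
```

Call:
carry_out --moves '[{"dx": 0,"dy": 0,"dz": -0.02,"twist": 0},{"dx": 0,"dy": 0,"dz": -0.06,"twist": 0},{"dx": -0.02,"dy": 0,"dz": -0.1,"twist": 0},{"dx": -0.06,"dy": 0,"dz": -0.13,"twist": 0},{"dx": -0.09,"dy": 0,"dz": -0.15,"twist": 0}]'

```text
t: 15.25
eef_pos: [416.9, -206.6, 176.3]
tcp_rot: [3.14, -0.001, 0.287]
ft_force: [-0.2, -1.0, -0.4]
opening: 0.473
```

Call:
carry_out --moves '[{"dx": 0,"dy": 0.04,"dz": 0,"twist": 0},{"dx": 0,"dy": 0.08,"dz": 0,"twist": 0},{"dx": 0,"dy": 0.12,"dz": 0,"twist": 0},{"dx": 0,"dy": 0.16,"dz": 0,"twist": 0},{"dx": 0,"dy": 0.16,"dz": 0,"twist": 0}]'

```text
t: 15.75
eef_pos: [464.0, -363.9, 174.0]
tcp_rot: [3.14, -0.0, 0.284]
ft_force: [0.3, 0.4, -0.5]
opening: 0.472
```

```bash
cat > fin.py <<'E'
from h import *
s=state();print(s["t"],s["eef_pos"].round(1),s["opening"],s["qvel"].round(3))
p,D=read_camera("top");cv2.imwrite("pics/fin.png",p[...,::-1]);C=cloud("top",D)
def rim(x,y,r,z0,z1):
    m=(np.hypot(C[...,0]-x,C[...,1]-y)<r+45)&(C[...,2]>z0)&(C[...,2]<z1)
    m&=~((C[...,0]<x-48)&(r<60)); S=C[m]
    q,R=cv2.minEnclosingCircle(S[:,:2].astype(np.float32))
    A=S[abs(np.hypot(*(S[:,:2]-q).T)-R)<4]
    c=np.linalg.lstsq(np.c_[A[:,:2],np.ones(len(A))],A[:,2],rcond=None)[0]
    print(np.round(q,1),R,len(A),"slope",c[:2].round(3),"z",A[:,2].mean().round(1))
rim(629,209,64,50,70); rim(635.5,-142,58,36,58)
hsv=cv2.cvtColor(p,cv2.COLOR_RGB2HSV)
l=(hsv[...,1]<110)&(hsv[...,2]>120)&(np.hypot(C[...,0]-629,C[...,1]-209)<55)
n,_,st,ce=cv2.connectedComponentsWithStats(l.astype(np.uint8))
for i in range(1,n):
    if st[i,4]>15: u,v=ce[i];print("lump",ce[i].round(),st[i,4],C[int(v),int(u)].round())
E
python3 fin.py
```

```text
15.75 [ 464.  -363.9  174. ] 0.4720668418087639 [ 0.042 -0.04   0.1    0.01  -0.01   0.032]
[629.2 209.7] 63.70088195800781 406 slope [-0.003 -0.002] z 59.5
[ 634.4 -142.8] 57.855316162109375 332 slope [-0.003  0.004] z 45.1
lump [208. 173.] 54 [640. 211.  24.]
lump [215. 184.] 61 [621. 197.  24.]
lump [215. 208.] 45 [579. 200.   1.]
```

View pics/fin.png

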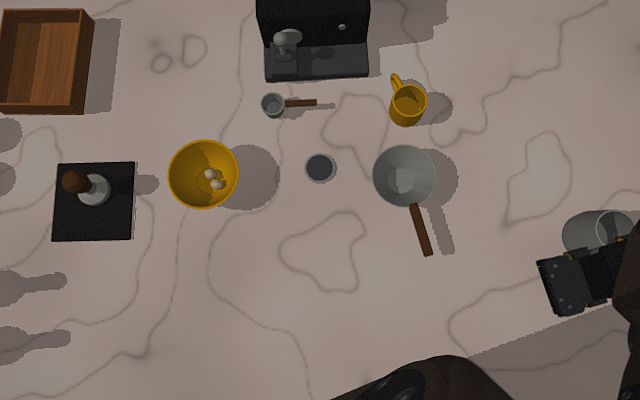

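The last picture shows both lumps in the bowl at about (208,173) and (215,184), and the cup standing empty in its place. The gripper is close to the pitcher, so I back off a little before handing in.

Call:
carry_out --moves '[{"dx": 0,"dy": -0.03,"dz": -0.03,"twist": 0},{"dx": -0.03,"dy": -0.05,"dz": -0.05,"twist": 0},{"dx": -0.03,"dy": -0.05,"dz": -0.05,"twist": 0},{"dx": -0.03,"dy": -0.05,"dz": -0.05,"twist": 0}]'

```text
t: 16.2
eef_pos: [420.3, -319.8, 225.1]
tcp_rot: [3.14, -0.001, 0.286]
ft_force: [1.8, -0.1, -0.7]
opening: 0.474
```

```bash
python3 -c "
from cell import *
s=state();print(s['t'],s['ft_force'],s['qvel'].round(3));print(job_done())"
```

```text
16.2 [ 1.81344463 -0.09902704 -0.67302704] [ 0.001  0.037 -0.019  0.002 -0.003  0.001]
the job is handed in; nothing more can be done
None
```

Both sugar lumps are in the bowl and the empty cup stands upright on the marble about where it started. I handed the job in at 16.2 s; it reported no verdict.

**How it was done:** The moves couldn't tilt the tool. I gripped the handle near its end, lifted the cup, and tipped it over the bowl with sharp stops that made it pivot in the pads to roughly 60°, where both lumps rolled out. I then lowered it onto the marble while pulling back, which turned it upright, and slid it into place and let go.

**Last checks (top camera, just before handing in):**

| Item | Result |
|---|---|
| Lumps | Both inside the bowl, about 11 and 15 mm from its axis, tops about 24 mm above the marble |
| Bowl | Upright, less than 1 mm from its start |
| Cup | About 1.5 mm from its start, tilt below 0.5°, rim at 45 mm |
| Gripper | Open, away from everything |

**What disagreed:**
- The droop readings from the handle and cup points differed by several degrees. I went by the pictures as well.
- The tip reached about 60°, not the suggested 75°.
- The lump search also found a third pale spot outside the bowl, at marble height. I took it for marble, as the picture shows nothing else there.

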